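# Wind up and lock the carver's turning stand

## Task

Raise the carving on its screw stand: push the plate round counter-clockwise (seen from above) by its upright handle, past the red pointer once and then on through one whole further turn, so that the handle stops at the red pointer. Then swing the red-knobbed lock collar lever counter-clockwise from the white mark to the red mark. Do not press on the carved elephant (at most 2 N), turn the plate no faster than 3 rad/s, and leave the things around the stand where they are (within 15 mm).

Things in the scene. Friction and masses are not known exactly. Their poses are not given: they have to be found in the camera images.
- stand: green cast screw stand, fixed to the bench; round foot 230 mm across, origin at the bench under the turning axis. Seen from above, the red pointer lies towards its own -y, the white (unlocked) mark of the collar at bearing 1.10 rad and the red (locked) mark at 2.00 rad from its own x. Its yaw varies by 0.3 rad.
- plate (a joint): turn of the plywood plate (260 mm across, 15 mm thick) about the vertical axis, rad, counter-clockwise from above positive; 0 and 6.283 both have the handle at the red pointer. Starts at -1.0 to -0.25; end stops at -1.3 and 7.1. It is on a screw and rises 12 mm per turn; stiff, it stays where it is left (about 0.22 N m).
- plate_axis (a point): point on the turning axis at the plate's upper face (about 82 mm over the bench at joint 0)
- handle (a point): the plate's upright round dark wood handle, 16 mm across, 60 mm tall above the plate, 115 mm from the axis, with a red line from its foot to the rim; this point is on its centre line 35 mm over the plate and 25 mm under its top. Handle, plate and elephant turn together.
- mark (a point): tip of the red pointer on the stand, just outside the plate's rim, 138 mm from the axis and about 91 mm over the bench
- collar (a joint): turn of the lock collar about the same vertical axis, rad, counter-clockwise from above positive; 0 = lever at the white mark, 0.90 = lever at the red locked mark; starts at 0 to 0.2, end stops at -0.1 and 1.25; stays where it is left (about 0.35 N m)
- collar_knob (a point): upright red knob at the end of the steel lever that sticks out from under the plate: 16 mm across, 170 mm from the axis, standing from 46 to 112 mm over the bench; this point is on its centre line 88 mm over the bench
- locked_mark (a point): where the knob's centre line stands when locked (170 mm from the axis, at the bearing of the red mark painted on the stand's foot), 65 mm over the bench
- figure: small carved wooden elephant fixed to the middle of the plate, within 60 mm of the axis, 78 mm tall; origin at its foot on the axis
- jar: glass jar with yellow cap, 72 mm across, 90 mm tall, standing loose; origin under its centre
- glue: white plastic bottle with red cap, 48 mm across, 110 mm tall, standing loose; origin under its centre
- leg: turned wooden leg, 68 mm across, 97 mm tall, standing loose; origin under its centre
- mallet: wooden mallet lying loose, 260 mm long along its own x, head at +x

How it is judged (in metres and radians):
On the way, in this order (a step that is already met when the one before it is completed fails the run):
1. collar still unlocked, the plate has passed the red pointer, made one whole further turn counter-clockwise, and rests with its handle at the pointer within 0.09 rad (5 degrees) (value of joint plate between 6.1932 and 6.3732 rad and velocity of joint plate between -0.05 and 0.05 rad/s and value of joint collar below 0.35 rad), for 0.3 s.
2. the collar lever rests at the red locked mark (within 0.07 rad, 4 degrees) (value of joint collar between 0.83 and 0.97 rad and velocity of joint collar between -0.05 and 0.05 rad/s), for 0.2 s.
At the end, for the whole second after the job is handed in: The plate rests one whole turn beyond its first passing of the red pointer, its handle at the pointer within 0.09 rad (joint 6.283), and the collar lever rests at the red locked mark within 0.07 rad (joint 0.90) (all of step 2 and value of joint plate between 6.1932 and 6.3732 rad and velocity of joint plate between -0.05 and 0.05 rad/s); the robot touches nothing.
It fails at once if the carved elephant is touched with more than 2 N (contact force between any of the fingers, the arm and figure above 2 N).
It fails at once if the plate is spun faster than 3 rad/s (velocity of joint plate above 3 rad/s or velocity of joint plate below -3 rad/s).
It fails at once if the jar, the bottle, the turned leg or the mallet is moved more than 15 mm (distance of any of jar, glue, leg, mallet from where it was at the start of the episode above 0.015 m).
It also fails if it takes over 69 s, if anything falls off the work surface, if the arm or the gripper's body presses on something with over 40 N, if the wrist force passes 120 N, or if a joint passes its speed limit or range.

## Robot

A 7-joint arm with a two-finger parallel gripper is mounted at the origin on the work surface. World frame = base frame: x ahead of the robot, y to its left, z up, the work surface at z = 0. Lengths are in mm, angles in rad, forces in N, time in s.
With the tool pointing down it reaches from about 400 to 875 mm from the base axis. Payload 6.5 kg.
Tool frame: the origin (TCP) lies on the centre line of the jaws, within the pads' length; the fingertips stand 8 mm ahead of it and the grasp point (between the pads) lies 11 mm behind it; z points along the fingers, y is the line along which they close (so a half turn about z gives the same grasp; the last joint's range is limited). The gripper opens to 85 mm and grips with 20 to 120 N. Pads are 22 mm wide; open, the fingers measure 114 mm over their backs; the gripper's body (76 mm by 85 mm) begins 54 mm behind the grasp point. The pads swing forward as they close: fully open they stand 13 mm farther back than shut.
Start: joints at [1.162, 0.536, -0.004, 1.538, 0.003, 1.067, -0.071], TCP at [218.477, -612.175, 239.29] pointing down, gripper open.
Joint ranges: [-2.7, 2.7], [-0.37, 2.16], [-1.27, 1.26], [0.24, 2.4], [-1.31, 4.45], [0.19, 1.91], [-2.76, 2.76]. Speed limits (rad/s): [2.39, 2.39, 3.14, 3.14, 3.14, 3.14, 3.14].

## Interface

Orientations are given as [roll, pitch, yaw] about the fixed x, y, z axes, in that order (R = Rz(yaw) Ry(pitch) Rx(roll)).
In Python, from bench import robot gives the robot as it stands.
- The arm moves only by the tool arm_command, never from a script. Its argument "plan" is a list of rows, each a list of 5 numbers: the shift along the world's x, y, z in cm, then the turn about the world's z in degrees, then the finger opening in cm, from 0 to 8.54. In form: [[dx, dy, dz, turn, grip], ...]. A call has exactly 10 rows; each row is the pose to reach, as a shift and turn from the pose commanded when the call began; what a row does not reach only later rows make up. A row lasts 1/8 s, in which the tool goes at most 62.5 mm and 10.7 degrees, less where a joint would pass 70% of its speed; a pose out of reach is approached as far as the arm can. A call with a gripper value outside its range is refused whole. The fingers move at their own pace and stop on an object; "newtons" is the grip in N (left out, the last holds). Time passes only in rows, so rows that repeat a pose let the fingers close, or fill a call up. It gives the time, the measured TCP pose, the force, the opening and the grip force at its end, in the units of the state.
- robot.state(): the state, without advancing time (a new reading comes with each control period).
- robot.snapshot(name): name is "side" or "top"; returns (picture, depth): 384x512x3 uint8, red, green, blue; 384x512 float32, mm along the optical axis (not along the pixel's ray), 0 where there is no reading.
- robot.get_calibration(name): a dict with "K" (3x3 intrinsics, pixels), "view" (4x4, takes a point from world to camera coordinates). Camera axes: x right, y down, z forward; pixel columns grow to the right and rows downward; lengths in mm; the calibration is good to about 2 mm. A picture is of the moment at which its call begins. get_calibration takes no time and is no camera call.
- robot.finish_job(): hands the job in; it is judged then, once.
The state is a dict: "time_s": time; "joint_positions": joint angles; "qvel": joint speeds; "joint_torque": joint torques, N m; "tcp_pos": TCP position; "tool_rot": TCP orientation; "ft_force": force on the tool from outside, world axes, zero at the start; "ft_torque": the same for the moment, N m; "gripper_width": finger opening in mm; "gripper_force": force on a finger pad.
Only numpy, scipy, OpenCV 4.12 (cv2) and the standard library are available. Lean on these libraries where they do the work, as an engineer would, in place of code of your own. Each camera call takes 0.05 s, during which the arm holds its last target. There are 200 camera calls.

## Working session

There is one attempt and no reset: what is moved stays moved. The work goes in short steps, Python scripts to look and compute and a tool call to move; the robot and the scene stay as the last step left them, time stands still between calls to the robot, and variables do not carry over. Pictures are saved under pics/ and viewed, at most 10 in all, crops included, and the job is handed in when it is done.

Besides the shell and the picture viewer there is one more tool, called after "Emit:" in YAML: its name, and indented under it one key for each argument. arm_command: Moves the arm, as the interface text tells. Its arguments: {"type":"object","properties":{"plan":{"type":"array","items":{"type":"array","items":{"type":"number"}}},"newtons":{"type":"number"}},"required":["plan"]}

```bash
ls; mkdir -p pics
python3 - <<'E'
from bench import robot
import cv2, numpy as np
s=robot.state(); print({k:np.round(v,3) for k,v in s.items()})
ims=[]
for n in ("top","side"):
    p,d=robot.snapshot(n); c=robot.get_calibration(n)
    np.savez(f"{n}0.npz",p=p,d=d,K=c["K"],V=c["view"]); print(n,np.round(c["K"],1).tolist(),np.round(c["view"],3).tolist())
    cv2.imwrite(f"pics/{n}0.png",cv2.resize(p[:,:,::-1],(784,588)))
E
```

```text
pics
{'time_s': np.float64(0.0), 'joint_positions': array([ 1.162,  0.537, -0.004,  1.539,  0.003,  1.067, -0.071]), 'qvel': array([-0.   ,  0.001, -0.001, -0.001, -0.001, -0.001, -0.001]), 'joint_torque': array([-0.0000e+00, -5.8342e+01,  1.0490e+00, -2.5911e+01,  1.2000e-02,
        9.0000e-03,  0.0000e+00]), 'tcp_pos': array([ 218.262, -611.61 ,  238.406]), 'tool_rot': array([-3.14 ,  0.   ,  0.343]), 'ft_force': array([-0.038,  0.136,  0.054]), 'ft_torque': array([ 0.023, -0.002, -0.018]), 'gripper_force': np.float64(0.0), 'gripper_width': np.float64(85.116)}
top [[395.3, 0.0, 252.4], [0.0, 395.3, 195.5], [0.0, 0.0, 1.0]] [[0.008, -1.0, 0.012, -83.364], [-0.995, -0.009, -0.098, 614.696], [0.098, -0.011, -0.995, 1084.733], [0.0, 0.0, 0.0, 1.0]]
side [[446.0, 0.0, 250.1], [0.0, 446.0, 191.8], [0.0, 0.0, 1.0]] [[-0.822, -0.569, -0.015, 472.339], [-0.416, 0.618, -0.667, 365.601], [0.389, -0.542, -0.745, 1095.46], [0.0, 0.0, 0.0, 1.0]]
```

View pics/top0.png

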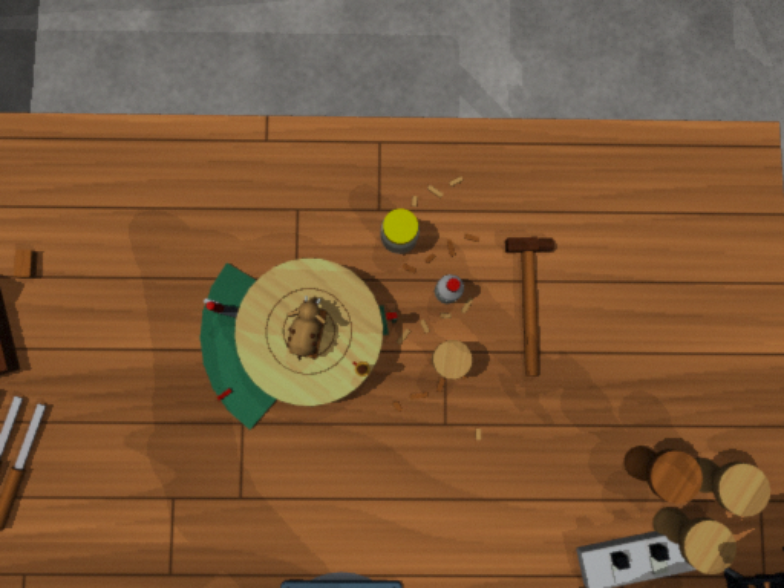

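View pics/side0.png

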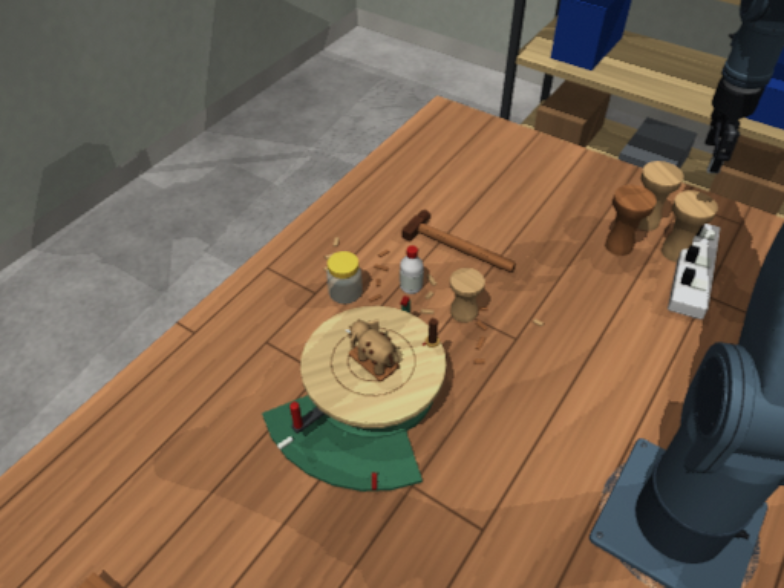

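Top view (784-px scale): plate centre ≈(309,332), handle ≈(362,368), pointer ≈(391,317), knob ≈(210,306), red foot mark ≈(225,394), jar (401,230), glue (452,287), leg (452,360). Side view: handle (433,330), pointer (405,302), knob (296,415), red mark (374,481).

```bash
cat > h.py <<'E'
import numpy as np, cv2
def load(n):
    z=np.load(n); return z["p"],z["d"],z["K"],z["V"]
def cloud(d,K,V):
    v,u=np.mgrid[:d.shape[0],:d.shape[1]]
    c=np.stack([(u-K[0,2])/K[0,0]*d,(v-K[1,2])/K[1,1]*d,d],-1)
    return (c-V[:3,3])@V[:3,:3]
def ray(uv,K,V):
    r=V[:3,:3].T@np.linalg.inv(K)@np.array([*uv,1.]); return -V[:3,:3].T@V[:3,3], r/np.linalg.norm(r)
def onplane(uv,K,V,z):
    o,r=ray(uv,K,V); return o+r*(z-o[2])/r[2]
def tri(a,b):
    (o,r),(q,s)=a,b
    t=np.linalg.lstsq(np.stack([r,-s],1),q-o,rcond=None)[0]
    return (o+r*t[0]+q+s*t[1])/2, np.linalg.norm(o+r*t[0]-q-s*t[1])
E
python3 - <<'E'
from h import *
np.set_printoptions(suppress=True,precision=1)
def blobs(m,amin=5):
    n,l,st,c=cv2.connectedComponentsWithStats(m.astype(np.uint8)); return [(c[i],st[i],l==i) for i in range(1,n) if st[i,4]>=amin]
for n,(u0,u1,v0,v1) in (("top",(120,380,130,290)),("side",(160,360,125,330))):
    p,d,K,V=load(n+"0.npz"); P=cloud(d,K,V); h=cv2.cvtColor(p,cv2.COLOR_RGB2HSV)
    win=np.zeros(d.shape,bool); win[v0:v1,u0:u1]=1
    H,S,Vv=h[...,0],h[...,1],h[...,2]
    print(n,"RED")
    for c,st,m in blobs(win&((H<5)|(H>174))&(S>150)&(Vv>70),4): print(c,st,P[m].mean(0),"zmax",P[m][:,2].max())
    w=win&(H>17)&(H<32)&(S>60)&(Vv>130)
    c,st,m=max(blobs(w,200),key=lambda b:b[1][4])
    hull=cv2.convexHull(cv2.findContours(m.astype(np.uint8),0,1)[0][0]); e=cv2.fitEllipse(hull)
    zz=np.median(P[m][:,2]); print("plate",c,st,e,"z",zz,"ctr",onplane(e[0],K,V,zz))
    hi=win&(P[...,2]>35)&(d>0)
    for c,st,m in blobs(hi,15): print("hi",c,st,P[m].min(0),P[m].max(0),"top mean",P[m&(P[...,2]>np.percentile(P[m][:,2],60))].mean(0))
    # tall things over plate
    hi=win&(P[...,2]>zz+20)&(d>0)
    for c,st,m in blobs(hi,6): print("tall",c,st,P[m].min(0),P[m].max(0))
E
```

```text
top RED
[295.8 185.5] [292 182   9   8  57] [ 635.2 -191.1  109.5] zmax 115.26686614989465
[137.1 199.1] [135 197   5   5  22] [595.4 223.3 111.3] zmax 114.66221771499399
[255.1 205.7] [252 204   7   5  28] [582.4 -84.8  90. ] zmax 93.14701342368319
[146.  257.2] [142 254   9   7  24] [440.  220.   13.1] zmax 18.078357128426987
plate [200.2 216.4] [ 154  169   96   96 5873] ((201.2747344970703, 216.2390899658203), (95.56616973876953, 96.28071594238281), 29.486379623413086) z 79.89264092712149 ctr [553.5  59.1  79.9]
hi [260.8 149.7] [248 136  26  28 557] [ 705.9 -134.    35.7] [772.8 -64.5  94.8] top mean [741.6 -99.9  90.9]
hi [200.3 216.1] [ 135  169  115   96 7415] [426.9 -69.   45.1] [682.4 229.6 158.6] top mean [554.6  58.5  97.6]
hi [293.4 187.9] [285 179  18  19 261] [ 611.5 -214.1   36.5] [ 658.4 -167.7  115.3] top mean [ 633.5 -189.5   98.8]
hi [255.6 206. ] [252 203   8   7  41] [575.3 -95.4  52.6] [590.2 -76.5  93.1] top mean [583.2 -87.3  91. ]
hi [295.  234.3] [283 222  25  26 517] [ 474.  -222.4   85.9] [ 539.7 -158.4  102.9] top mean [ 507.9 -188.8   98.2]
tall [295.7 
[... 926 characters left out ...]
p mean [ 631.3 -186.3   95.5]
hi [224.4 177.6] [214 164  23  28 533] [ 703.2 -131.6   35.1] [771.9 -62.2  96. ] top mean [740.3 -99.7  91.4]
hi [304.7 186.8] [294 175  23  28 463] [ 472.2 -226.6   35.3] [ 538.5 -154.6  102.4] top mean [ 505.4 -188.7   99. ]
hi [242.5 239.5] [ 190  193  102   90 6266] [423.2 -97.4  38. ] [684.6 235.2 159.6] top mean [544.5  65.8 101.1]
tall [269.  163.2] [266 160   7   8  46] [ 623.3 -204.3  103. ] [ 644.5 -178.4  114.8]
tall [282.7 213.9] [280 207   6  14  70] [479.8 -42.1 102. ] [496.4 -25.7 143.9]
tall [242.9 223.6] [226 208  33  36 648] [504.7  24.8 101.3] [613.   91.3 159.6]
tall [192.4 265.1] [190 262   6   7  35] [586.6 218.4 102.1] [601.7 231.4 115.8]
```

Emit:
arm_command:
  plan:
    - [2.5,5.2,0,8,4]
    - [5.3,11.2,0,16,4]
    - [8.0,17.0,0,24,4]
    - [10.7,22.7,0,32,4]
    - [13.5,28.6,0,40,4]
    - [16.2,34.3,0,47,4]
    - [19.0,40.2,0,47,4]
    - [21.8,46.2,0,47,4]
    - [24.5,51.9,0,47,4]
    - [27.2,57.6,0,47,4]
  newtons: 20

```text
time_s: 1.35
tcp_pos: [483.7, -49.7, 239.3]
tool_rot: [3.141, 0.0, 1.163]
ft_force: [1.5, -1.3, -0.0]
gripper_width: 40.2
gripper_force: 0.0
```

Emit:
arm_command:
  plan:
    - [0,0,0,0,4]
    - [0,0,-3,0,4]
    - [0,0,-6,0,4]
    - [0,0,-9,0,4]
    - [0,0,-11,0,4]
    - [0,0,-12.6,0,4]
    - [0,0,-12.6,0,4]
    - [0,0,-12.6,0,1]
    - [0,0,-12.6,0,1]
    - [0,0,-12.6,0,1]

```text
time_s: 2.6
tcp_pos: [483.4, -51.7, 113.8]
tool_rot: [3.141, 0.0, 1.163]
ft_force: [-0.9, -0.6, 1.3]
gripper_width: 10.2
gripper_force: 1.8
```

Run:
```python
from bench import robot
import cv2, numpy as np
s=robot.state(); print({k:np.round(s[k],3) for k in ("time_s","tcp_pos","tool_rot","ft_force","gripper_width","gripper_force","joint_positions")})
a,d=robot.snapshot("top"); b,e=robot.snapshot("side")
np.savez("top1.npz",p=a,d=d); 
cv2.imwrite("pics/g1.png",cv2.resize(np.hstack([a[150:290,130:330],b[130:270,190:390]])[:,:,::-1],None,fx=2,fy=2))
```

```text
{'time_s': np.float64(2.6), 'tcp_pos': array([483.422, -51.739, 113.802]), 'tool_rot': array([3.141, 0.   , 1.163]), 'ft_force': array([-0.947, -0.64 ,  1.314]), 'gripper_width': np.float64(10.159), 'gripper_force': np.float64(1.83), 'joint_positions': array([ 0.337,  0.486, -0.399,  2.039,  0.298,  0.67 , -0.663])}
```

View pics/g1.png

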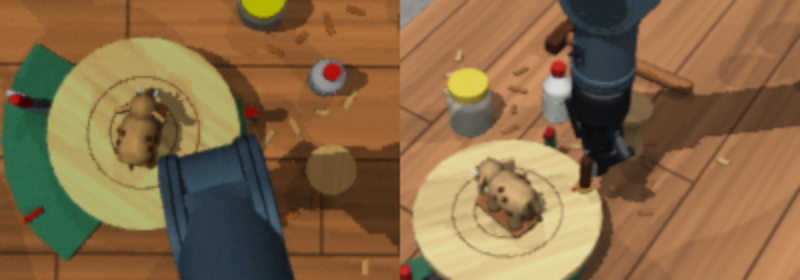

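The gripper stopped 17 mm short (outboard of the handle, along the pads' line): handle at (585,170) in the right picture, fingers just behind it. Open, slide in, close.

Emit:
arm_command:
  plan:
    - [0,0,0,0,4]
    - [0,0,0,0,4]
    - [0,0,0,0,4]
    - [0.3,0.8,0,0,4]
    - [0.7,1.6,0,0,4]
    - [0.7,1.6,0,0,4]
    - [0.7,1.6,0,0,1.4]
    - [0.7,1.6,0,0,1.4]
    - [0.7,1.6,0,0,1.4]
    - [0.7,1.6,0,0,1.4]
  newtons: 20

```text
time_s: 3.95
tcp_pos: [490.3, -35.6, 113.3]
tool_rot: [3.141, 0.0, 1.163]
ft_force: [0.9, 0.3, -1.0]
gripper_width: 15.1
gripper_force: 20.2
```

Run:
```python
from bench import robot
import cv2, numpy as np
s=robot.state(); print({k:np.round(s[k],3) for k in ("time_s","tcp_pos","ft_force","gripper_width","gripper_force")})
a,d=robot.snapshot("top"); b,e=robot.snapshot("side")
cv2.imwrite("pics/g2.png",cv2.resize(np.hstack([a[150:290,130:330],b[130:270,190:390]])[:,:,::-1],None,fx=2,fy=2))
c=np.array([553.5,59.1])
t=s["tcp_pos"][:2]-c; print("r",np.hypot(*t),"plate",np.arctan2(t[1],t[0])+1.374)
```

```text
{'time_s': np.float64(3.95), 'tcp_pos': array([490.312, -35.562, 113.313]), 'ft_force': array([ 0.925,  0.332, -0.973]), 'gripper_width': np.float64(15.136), 'gripper_force': np.float64(20.246)}
r 113.81357367853622 plate -0.7853864091253393
```

View pics/g2.png

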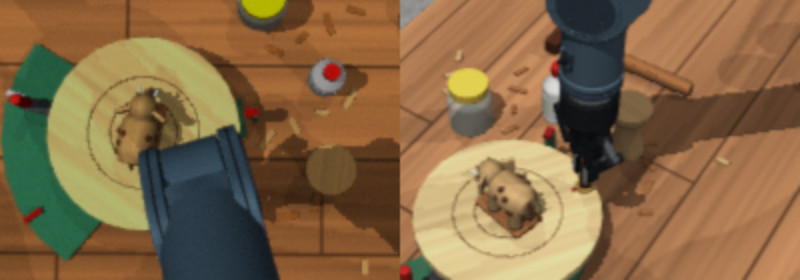

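Handle is now between the pads (right picture, (585,180)); opening 15 mm at 20 N, plate ≈ -0.785. Work out the circle rows.

```bash
cat > rows.py <<'E'
import numpy as np,sys
c=np.array([553.5,59.1])
def rows(b0,dths,r=114.2):
    p=lambda b:c+r*np.array([np.cos(b),np.sin(b)])
    for d in dths:
        q=(p(b0+d)-p(b0))/10; print([round(float(q[0]),1),round(float(q[1]),1),round(float(d)*12/6.283/10,2)],end=" ")
    print()
if __name__=="__main__":
    b=-0.785-1.374
    ds=[np.array([.05,.13,.24,.36,.48,.6,.72,.84,.96,1.07])]+[np.arange(1,11)*.12]*4+[np.array([.12,.24,.36,.48,.6,.72,.84,.96,1.09,1.2])]
    for d in ds: rows(b,d); b+=d[-1]
    print(b+1.374)
E
python3 rows.py
```

```text
[0.5, -0.3, 0.01] [1.3, -0.7, 0.02] [2.4, -1.2, 0.05] [3.8, -1.6, 0.07] [5.1, -1.9, 0.09] [6.5, -1.9, 0.11] [7.8, -1.8, 0.14] [9.2, -1.6, 0.16] [10.5, -1.1, 0.18] [11.6, -0.6, 0.2] 
[1.2, 0.7, 0.02] [2.3, 1.5, 0.05] [3.2, 2.5, 0.07] [4.1, 3.6, 0.09] [4.8, 4.8, 0.11] [5.4, 6.0, 0.14] [5.8, 7.3, 0.16] [6.0, 8.7, 0.18] [6.1, 10.0, 0.21] [6.1, 11.4, 0.23] 
[-0.2, 1.3, 0.02] [-0.6, 2.7, 0.05] [-1.2, 3.9, 0.07] [-1.9, 5.1, 0.09] [-2.7, 6.2, 0.11] [-3.7, 7.2, 0.14] [-4.7, 8.0, 0.16] [-5.9, 8.8, 0.18] [-7.1, 9.3, 0.21] [-8.4, 9.8, 0.23] 
[-1.3, 0.3, 0.02] [-2.7, 0.4, 0.05] [-4.1, 0.3, 0.07] [-5.4, 0.1, 0.09] [-6.7, -0.3, 0.11] [-8.0, -0.8, 0.14] [-9.2, -1.5, 0.16] [-10.3, -2.3, 0.18] [-11.3, -3.2, 0.21] [-12.2, -4.3, 0.23] 
[-0.7, -1.2, 0.02] [-1.3, -2.4, 0.05] [-1.8, -3.7, 0.07] [-2.1, -5.0, 0.09] [-2.2, -6.4, 0.11] [-2.2, -7.8, 0.14] [-1.9, -9.1, 0.16] [-1.6, -10.4, 0.18] [-1.1, -11.7, 0.21] [-0.4, -12.9, 0.23] 
[0.8, -1.1, 0.02] [1.7, -2.1, 0.05] [2.8, -3.0, 0.07] [3.9, -3.7, 0.09] [5.2, -4.4, 0.11] [6.4, -4.8, 0.14] [7.8, -5.1, 0.16] [9.1, -5.3, 0.18] [10.6, -5.2, 0.21] [11.9, -5.0, 0.23] 
6.285
```

Emit:
arm_command:
  plan:
    - [0.5,-0.3,0.01,0,1.4]
    - [1.3,-0.7,0.02,0,1.4]
    - [2.4,-1.2,0.05,0,1.4]
    - [3.8,-1.6,0.07,0,1.4]
    - [5.1,-1.9,0.09,0,1.4]
    - [6.5,-1.9,0.11,0,1.4]
    - [7.8,-1.8,0.14,0,1.4]
    - [9.2,-1.6,0.16,0,1.4]
    - [10.5,-1.1,0.18,0,1.4]
    - [11.6,-0.6,0.2,0,1.4]

```text
time_s: 5.3
tcp_pos: [607.2, -41.0, 115.2]
tool_rot: [3.141, 0.0, 1.163]
ft_force: [-3.5, -2.6, 0.5]
gripper_width: 15.4
gripper_force: 20.4
```

```bash
cat > st.py <<'E'
from bench import robot
import numpy as np
s=robot.state(); print({k:np.round(s[k],2).tolist() for k in ("time_s","tcp_pos","ft_force","gripper_width","gripper_force","joint_positions")})
t=s["tcp_pos"][:2]-np.array([553.5,59.1]); print("r",np.hypot(*t),"plate",np.arctan2(t[1],t[0])+1.374)
E
python3 st.py
```

```text
{'time_s': 5.3, 'tcp_pos': [607.23, -41.04, 115.22], 'ft_force': [-3.46, -2.57, 0.52], 'gripper_width': 15.43, 'gripper_force': 20.42, 'joint_positions': [0.26, 0.65, -0.38, 1.72, 0.31, 0.83, -0.66]}
r 113.64852302368631 plate 0.2956534552829231
```

Emit:
arm_command:
  plan:
    - [1.2,0.7,0.02,0,1.4]
    - [2.3,1.5,0.05,0,1.4]
    - [3.2,2.5,0.07,0,1.4]
    - [4.1,3.6,0.09,0,1.4]
    - [4.8,4.8,0.11,0,1.4]
    - [5.4,6.0,0.14,0,1.4]
    - [5.8,7.3,0.16,0,1.4]
    - [6.0,8.7,0.18,0,1.4]
    - [6.1,10.0,0.21,0,1.4]
    - [6.1,11.4,0.23,0,1.4]

```text
time_s: 6.55
tcp_pos: [674.1, 73.2, 120.0]
tool_rot: [3.129, -0.007, 1.162]
ft_force: [14.6, -1.1, -4.9]
gripper_width: 14.9
gripper_force: 15.5
```

```bash
python3 st.py
```

```text
{'time_s': 6.55, 'tcp_pos': [674.12, 73.23, 119.95], 'ft_force': [14.64, -1.11, -4.85], 'gripper_width': 14.91, 'gripper_force': 15.52, 'joint_positions': [0.07, 0.74, -0.37, 1.54, 0.31, 0.91, -0.81]}
r 121.4454187246987 plate 1.490623620144749
```

```bash
python3 - <<'E'
from bench import robot
import cv2, numpy as np
a,d=robot.snapshot("top"); b,e=robot.snapshot("side")
np.savez("t3.npz",p=a,d=d); np.savez("s3.npz",p=b,d=e)
cv2.imwrite("pics/g3.png",cv2.resize(np.hstack([a[150:290,130:330],b[130:270,140:340]])[:,:,::-1],None,fx=2,fy=2))
E
python3 st.py
```

```text
{'time_s': 6.65, 'tcp_pos': [673.92, 76.85, 120.17], 'ft_force': [14.76, 0.5, -5.04], 'gripper_width': 14.19, 'gripper_force': 14.15, 'joint_positions': [0.06, 0.74, -0.37, 1.54, 0.31, 0.91, -0.81]}
r 121.72552569234826 plate 1.5203256885473913
```

View pics/g3.png

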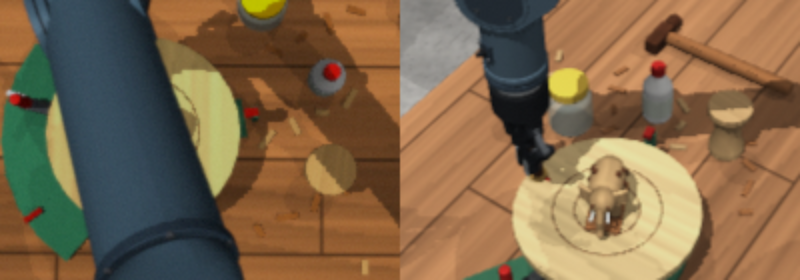

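Run:
```python
from bench import robot
from h import *
np.set_printoptions(suppress=True,precision=1)
s=robot.state(); print(s["time_s"],s["tcp_pos"],s["tool_rot"],s["ft_force"],s["ft_torque"],s["joint_torque"],s["qvel"],s["joint_positions"])
z=np.load("s3.npz"); p,d=z["p"],z["d"]; _,_,K,V=load("side0.npz"); P=cloud(d,K,V)
r=np.hypot(P[...,0]-553.5,P[...,1]-59.1)
m=(r<150)&(P[...,2]>95)&(P[...,2]<260)&(d>0)
b=np.arctan2(P[...,1]-59.1,P[...,0]-553.5)
for z0 in range(95,250,10):
    q=m&(P[...,2]>=z0)&(P[...,2]<z0+10)
    f=q&(r<70); g=q&(r>=70)
    print(z0,f.sum(),(P[f].min(0)[:2],P[f].max(0)[:2]) if f.any() else '',g.sum(),(P[g].min(0)[:2],P[g].max(0)[:2]) if g.any() else '')
cv2.imwrite("pics/g4.png",cv2.resize(p[170:240,185:285,::-1],None,fx=7,fy=7,interpolation=cv2.INTER_CUBIC))
```

```text
6.65 [673.9  76.8 120.2] [ 3.1 -0.   1.2] [14.8  0.5 -5. ] [ 0.1 -3.   0.2] [ -0.5 -64.6  -6.7 -15.9  -1.4   4.2  -0.3] [ 0.  0.  0.  0. -0. -0.  0.] [ 0.1  0.7 -0.4  1.5  0.3  0.9 -0.8]
95 35 (array([518.6,  12.3]), array([564.2, 112.3])) 7 (array([580.7, -87.7]), array([666.4,  70.9]))
105 28 (array([525.6,  63.3]), array([563.7, 112. ])) 6 (array([660.9,  60.3]), array([684.6,  89.4]))
115 14 (array([526.8,  64. ]), array([535.8, 110.7])) 21 (array([653. ,  65.3]), array([686.4,  92.7]))
125 44 (array([517.2,  19.4]), array([573.5, 113.7])) 23 (array([649.6,  77.3]), array([689.9,  91.7]))
135 87 (array([516.4,  23.6]), array([579.4, 107. ])) 16 (array([650.9,  79. ]), array([688.6,  93.5]))
145 196 (array([516.1,  20.9]), array([583.2, 105.4])) 7 (array([661.6,  79.4]), array([693.7,  93.4]))
155 239 (array([516.7,  25.3]), array([575.2, 102.5])) 23 (array([634.4,  75.1]), array([693.3, 102.3]))
165 0  24 (array([630.5,  80.1]), array([686.5, 103.4]))
175 0  39 (array([622.7,  80.6]), array([692.4, 107.7]))
185 0  28 (array([617.3,  83.8]), array([697.1, 110.2]))
195 2 (array([610.5,  94.6]), array([611.1,  97.7])) 41 (array([612.6,  83.5]), array([696.1, 113.8]))
205 11 (array([607.9,  89.1]), array([615.5,  97.2])) 69 (array([612.1,  67.7]), array([685.5, 112.7]))
215 0  56 (array([627.3,  68.6]), array([671.2, 101. ]))
225 0  27 (array([631. ,  80.8]), array([651.7, 101.4]))
235 0  37 (array([634.2,  71.1]), array([671.9, 112.2]))
245 0  74 (array([633.1,  54.7]), array([690.4, 115.2]))
```

View pics/g4.png

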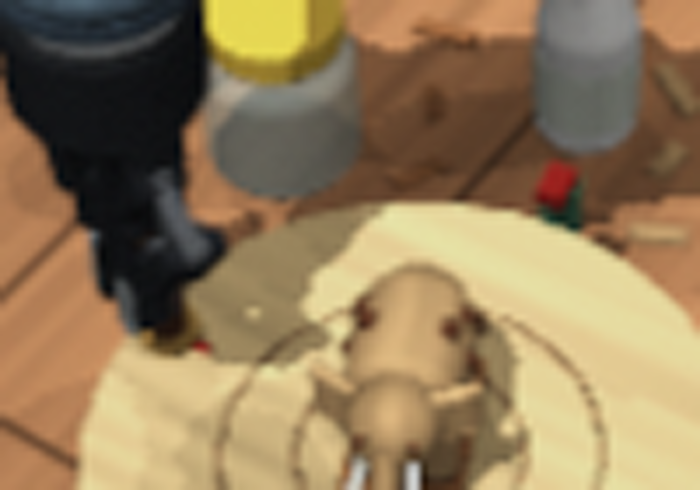

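Run:
```python
from h import *
np.set_printoptions(suppress=True,precision=1)
p=np.load("s3.npz")["p"]; _,_,K,V=load("side0.npz")
h=cv2.cvtColor(p,cv2.COLOR_RGB2HSV)
for v in range(212,223):
    print(v,[f"{h[v,u,0]},{h[v,u,1]},{h[v,u,2]}" for u in range(203,217)])
for uv in ((208,218),(211,217),(213,220)):
    q=onplane(uv,K,V,84.5); t=q[:2]-[553.5,59.1]; print(uv,q,np.hypot(*t),np.arctan2(t[1],t[0]))
```

```text
212 ['90,11,69', '110,21,37', '100,38,20', '100,45,17', '110,48,16', '120,34,15', '6,47,27', '9,85,42', '19,109,101', '20,102,145', '19,101,142', '19,101,142', '19,102,143', '20,102,145']
213 ['100,10,73', '100,19,40', '100,43,18', '105,54,19', '120,28,18', '120,15,17', '8,41,25', '9,90,37', '18,130,92', '20,112,144', '20,102,150', '20,102,147', '20,103,143', '19,102,142']
214 ['98,14,72', '110,20,39', '105,51,20', '100,38,20', '110,40,19', '120,30,17', '15,44,23', '8,90,34', '18,152,77', '19,135,127', '20,109,147', '20,100,153', '20,102,150', '20,101,146']
215 ['90,10,77', '90,11,45', '110,36,21', '110,40,19', '110,38,20', '135,27,19', '10,113,27', '11,147,33', '17,161,68', '19,153,110', '19,122,140', '20,102,155', '20,102,153', '20,101,147']
216 ['90,8,90', '90,13,60', '100,40,19', '150,15,17', '8,82,25', '7,114,29', '10,148,31', '10,158,34', '16,159,64', '18,157,104', '18,133,125', '20,107,143', '20,103,156', '20,101,152']
217 ['15,68,131', '21,59,99', '18,139,108', '18,155,105', '13,152,42', '11,151,32', '9,155,33', '13,153,45', '17,158,76', '19,157,99', '19,133,109', '19,107,136
[... 506 characters left out ...]
19,140,113', '19,133,98', '19,114,146', '19,104,192', '15,116,193', '12,130,169', '16,113,144', '20,102,153']
221 ['20,90,226', '21,91,224', '21,92,221', '20,94,218', '20,98,211', '20,101,205', '20,101,202', '20,100,198', '20,97,206', '21,95,215', '20,97,212', '20,100,205', '20,101,179', '20,101,157']
222 ['20,93,223', '20,93,225', '20,91,226', '21,90,226', '21,91,226', '20,92,225', '20,92,225', '21,93,223', '20,93,222', '21,94,220', '21,94,218', '21,93,216', '20,94,215', '21,94,215']
(208, 218) [669.3  69.1  84.5] 116.22329500848893 0.08581668598385828
(211, 217) [664.5  61.5  84.5] 111.02843187059179 0.021523853548013352
(213, 220) [653.2  66.8  84.5] 100.00051987624578 0.07742056752364168
```

The handle has crept ≈11 mm along the pads (its foot at (209,217) → (668,66)) because it spins in the grip. So I'll open, centre on it, turn the wrist back by -180° around the handle, and from there turn the wrist along with the plate.

Emit:
arm_command:
  plan:
    - [0,0,0,0,4]
    - [0,0,0,0,4]
    - [0,0,0,0,4]
    - [0,-0.4,0,0,4]
    - [0,-0.7,0,0,4]
    - [0,-0.7,0,-10,4]
    - [0,-0.7,0,-20,4]
    - [0,-0.7,0,-30,4]
    - [0,-0.7,0,-40,4]
    - [0,-0.7,0,-50,4]

```text
time_s: 7.9
tcp_pos: [667.2, 65.3, 117.6]
tool_rot: [-3.142, 0.0, 0.284]
ft_force: [-0.3, -0.2, 0.2]
gripper_width: 39.8
gripper_force: 0.0
```

```bash
python3 st.py
```

```text
{'time_s': 7.9, 'tcp_pos': [667.24, 65.3, 117.6], 'ft_force': [-0.32, -0.22, 0.25], 'gripper_width': 39.8, 'gripper_force': 0.0, 'joint_positions': [-0.06, 0.71, -0.16, 1.56, 0.14, 0.88, -1.55]}
r 113.90664203070097 plate 1.428472587849678
```

Emit:
arm_command:
  plan:
    - [0.1,0.1,0,-10,4]
    - [0.1,0.1,0,-20,4]
    - [0.1,0.1,0,-30,4]
    - [0.1,0.1,0,-40,4]
    - [0.1,0.1,0,-50,4]
    - [0.1,0.1,0,-57,4]
    - [0.1,0.1,0,-57,1.4]
    - [0.1,0.1,0,-57,1.4]
    - [0.1,0.1,0,-57,1.4]
    - [0.1,0.1,0,-57,1.4]
  newtons: 40

```text
time_s: 9.15
tcp_pos: [668.2, 66.4, 117.6]
tool_rot: [3.141, 0.0, -0.704]
ft_force: [-0.7, -0.8, 0.5]
gripper_width: 14.8
gripper_force: 38.9
```

```bash
python3 st.py
python3 - <<'E'
from bench import robot
from h import *
np.set_printoptions(suppress=True,precision=1)
p,d=robot.snapshot("side"); np.savez("s4.npz",p=p,d=d); cv2.imwrite("pics/g5.png",cv2.resize(p[150:270,170:310,::-1],None,fx=5,fy=5,interpolation=cv2.INTER_CUBIC))
E
```

```text
{'time_s': 9.15, 'tcp_pos': [668.19, 66.41, 117.57], 'ft_force': [-0.73, -0.76, 0.55], 'gripper_width': 14.82, 'gripper_force': 38.9, 'joint_positions': [-0.22, 0.71, 0.08, 1.56, -0.07, 0.87, -2.39]}
r 114.9217919484026 plate 1.4376864544944752
```

View pics/g5.png

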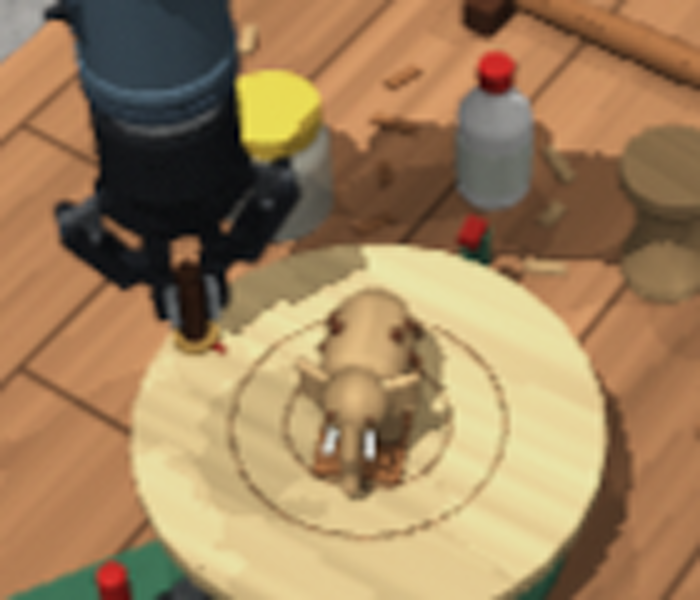

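The handle sits centred in the pads now (195,300 in the picture), elephant clear; plate ≈1.437. Continue, turning the wrist along.

Run:
```python
from rows import *
b=1.4377-1.374
for d in [np.array([.06,.15,.27,.39,.51,.63,.75,.87,.99,1.11])]+[np.arange(1,11)*.12]*3+[np.array([.05,.1,.13,.136])]:
    rows(b,d,114.9); print(np.round(np.degrees(d),0).astype(int).tolist()); b+=d[-1]
print(b+1.374)
```

```text
[-0.1, 0.7, 0.01] [-0.2, 1.7, 0.03] [-0.6, 3.0, 0.05] [-1.1, 4.3, 0.07] [-1.8, 5.5, 0.1] [-2.6, 6.6, 0.12] [-3.6, 7.6, 0.14] [-4.6, 8.5, 0.17] [-5.8, 9.3, 0.19] [-7.0, 9.9, 0.21] 
[3, 9, 15, 22, 29, 36, 43, 50, 57, 64]
[-1.3, 0.5, 0.02] [-2.6, 0.8, 0.05] [-4.0, 0.9, 0.07] [-5.4, 0.9, 0.09] [-6.8, 0.7, 0.11] [-8.1, 0.3, 0.14] [-9.4, -0.2, 0.16] [-10.6, -0.9, 0.18] [-11.7, -1.7, 0.21] [-12.7, -2.6, 0.23] 
[7, 14, 21, 28, 34, 41, 48, 55, 62, 69]
[-0.9, -1.0, 0.02] [-1.7, -2.2, 0.05] [-2.3, -3.4, 0.07] [-2.8, -4.7, 0.09] [-3.1, -6.1, 0.11] [-3.2, -7.4, 0.14] [-3.2, -8.8, 0.16] [-3.0, -10.2, 0.18] [-2.7, -11.5, 0.21] [-2.2, -12.8, 0.23] 
[7, 14, 21, 28, 34, 41, 48, 55, 62, 69]
[0.7, -1.2, 0.02] [1.4, -2.3, 0.05] [2.4, -3.4, 0.07] [3.4, -4.3, 0.09] [4.5, -5.1, 0.11] [5.8, -5.7, 0.14] [7.1, -6.2, 0.16] [8.4, -6.5, 0.18] [9.8, -6.7, 0.21] [11.1, -6.7, 0.23] 
[7, 14, 21, 28, 34, 41, 48, 55, 62, 69]
[0.6, 0.0, 0.01] [1.1, 0.1, 0.02] [1.5, 0.2, 0.02] [1.5, 0.2, 0.03] 
[3, 6, 7, 8]
6.2837
```

Emit:
arm_command:
  plan:
    - [-0.1,0.7,0.01,3,1.4]
    - [-0.2,1.7,0.03,9,1.4]
    - [-0.6,3.0,0.05,15,1.4]
    - [-1.1,4.3,0.07,22,1.4]
    - [-1.8,5.5,0.1,29,1.4]
    - [-2.6,6.6,0.12,36,1.4]
    - [-3.6,7.6,0.14,43,1.4]
    - [-4.6,8.5,0.17,50,1.4]
    - [-5.8,9.3,0.19,57,1.4]
    - [-7.0,9.9,0.21,64,1.4]

```text
time_s: 10.45
tcp_pos: [597.7, 163.8, 119.4]
tool_rot: [3.139, 0.002, 0.418]
ft_force: [-1.2, -7.0, -0.1]
gripper_width: 15.0
gripper_force: 39.0
```

```bash
python3 st.py
```

```text
{'time_s': 10.45, 'tcp_pos': [597.67, 163.84, 119.35], 'ft_force': [-1.15, -6.95, -0.14], 'gripper_width': 14.98, 'gripper_force': 39.03, 'joint_positions': [-0.2, 0.64, -0.2, 1.7, 0.17, 0.82, -1.63]}
r 113.67095621542694 plate 2.5457141485700783
```

Emit:
arm_command:
  plan:
    - [-1.3,0.5,0.02,7,1.4]
    - [-2.6,0.8,0.05,14,1.4]
    - [-4.0,0.9,0.07,21,1.4]
    - [-5.4,0.9,0.09,28,1.4]
    - [-6.8,0.7,0.11,34,1.4]
    - [-8.1,0.3,0.14,41,1.4]
    - [-9.4,-0.2,0.16,48,1.4]
    - [-10.6,-0.9,0.18,55,1.4]
    - [-11.7,-1.7,0.21,62,1.4]
    - [-12.7,-2.6,0.23,69,1.4]

```text
time_s: 11.7
tcp_pos: [473.3, 136.8, 122.1]
tool_rot: [3.138, 0.003, 1.62]
ft_force: [9.9, -9.0, -7.9]
gripper_width: 14.9
gripper_force: 39.0
```

```bash
python3 st.py
```

```text
{'time_s': 11.7, 'tcp_pos': [473.34, 136.8, 122.05], 'ft_force': [9.94, -9.01, -7.92], 'gripper_width': 14.95, 'gripper_force': 39.0, 'joint_positions': [0.04, 0.5, -0.52, 2.02, 0.38, 0.72, -0.66]}
r 111.63618998617062 plate 3.7457436232910726
```

```bash
sed -i 's/553.5,59.1/555,57.5/; s/1\.374/1.383/' rows.py st.py; python3 st.py
python3 - <<'E'
from rows import *
b=2.371
for d in [np.arange(1,11)*.12,np.arange(1,11)*.12,np.array([.05,.1,.13,.13])]:
    rows(b,d,113.8); print(np.round(np.degrees(d),0).astype(int).tolist()); b+=d[-1]
print(b+1.383)
E
```

```text
{'time_s': 11.7, 'tcp_pos': [473.34, 136.8, 122.05], 'ft_force': [9.94, -9.01, -7.92], 'gripper_width': 14.95, 'gripper_force': 39.0, 'joint_positions': [0.04, 0.5, -0.52, 2.02, 0.38, 0.72, -0.66]}
r 113.8269048086306 plate 3.7538230592654913
[-0.9, -1.0, 0.02] [-1.7, -2.2, 0.05] [-2.3, -3.4, 0.07] [-2.7, -4.7, 0.09] [-3.0, -6.0, 0.11] [-3.2, -7.4, 0.14] [-3.2, -8.7, 0.16] [-3.0, -10.1, 0.18] [-2.7, -11.4, 0.21] [-2.2, -12.7, 0.23] 
[7, 14, 21, 28, 34, 41, 48, 55, 62, 69]
[0.6, -1.2, 0.02] [1.4, -2.3, 0.05] [2.3, -3.3, 0.07] [3.4, -4.2, 0.09] [4.5, -5.0, 0.11] [5.7, -5.6, 0.14] [7.0, -6.1, 0.16] [8.3, -6.5, 0.18] [9.6, -6.6, 0.21] [11.0, -6.6, 0.23] 
[7, 14, 21, 28, 34, 41, 48, 55, 62, 69]
[0.6, 0.0, 0.01] [1.1, 0.1, 0.02] [1.5, 0.2, 0.02] [1.5, 0.2, 0.02] 
[3, 6, 7, 7]
6.284
```

Emit:
arm_command:
  plan:
    - [-0.8,-1.1,0.02,7,1.4]
    - [-1.6,-2.3,0.05,14,1.4]
    - [-2.1,-3.5,0.07,21,1.4]
    - [-2.5,-4.8,0.09,28,1.4]
    - [-2.8,-6.1,0.11,34,1.4]
    - [-3.0,-7.5,0.14,41,1.4]
    - [-3.0,-8.8,0.16,48,1.4]
    - [-2.8,-10.2,0.18,55,1.4]
    - [-2.5,-11.5,0.21,62,1.4]
    - [-2.0,-12.8,0.23,69,1.4]

```text
time_s: 12.95
tcp_pos: [452.7, 11.7, 124.7]
tool_rot: [3.14, 0.002, 2.826]
ft_force: [6.2, 1.4, -5.5]
gripper_width: 15.2
gripper_force: 39.4
```

```bash
python3 st.py
```

```text
{'time_s': 12.95, 'tcp_pos': [452.66, 11.74, 124.66], 'ft_force': [6.2, 1.44, -5.48], 'gripper_width': 15.2, 'gripper_force': 39.44, 'joint_positions': [0.54, 0.52, -0.82, 2.1, 0.56, 0.75, 0.62]}
r 112.10275104339735 plate -1.3380934633760955
```

Emit:
arm_command:
  plan:
    - [0.6,-1.2,0.02,7,1.4]
    - [1.4,-2.3,0.05,14,1.4]
    - [2.3,-3.3,0.07,21,1.4]
    - [3.4,-4.2,0.09,28,1.4]
    - [4.5,-5.0,0.11,34,1.4]
    - [5.7,-5.6,0.14,41,1.4]
    - [7.0,-6.1,0.16,48,1.4]
    - [8.3,-6.5,0.18,55,1.4]
    - [9.6,-6.6,0.21,62,1.4]
    - [11.0,-6.6,0.23,69,1.4]

```text
time_s: 14.2
tcp_pos: [562.2, -54.1, 126.8]
tool_rot: [-3.141, 0.001, -2.253]
ft_force: [0.6, 2.4, -2.0]
gripper_width: 15.1
gripper_force: 39.7
```

```bash
python3 st.py
```

```text
{'time_s': 14.2, 'tcp_pos': [562.22, -54.09, 126.79], 'ft_force': [0.64, 2.42, -2.03], 'gripper_width': 15.06, 'gripper_force': 39.75, 'joint_positions': [0.73, 0.79, -1.02, 1.81, 0.8, 1.01, 1.84]}
r 111.8226122879124 plate -0.12316568794161364
```

Emit:
arm_command:
  plan:
    - [0.5,0,0.01,3,1.4]
    - [1.0,0.1,0.02,6,1.4]
    - [1.4,0.2,0.02,7,1.4]
    - [1.4,0.2,0.02,7,1.4]
    - [1.4,0.2,0.02,7,1.4]
    - [1.4,0.2,0.02,7,1.4]
    - [1.4,0.2,0.02,7,4]
    - [1.4,0.2,0.02,7,4]
    - [1.4,0.2,0.02,7,4]
    - [1.4,0.2,0.02,7,4]

```text
time_s: 15.45
tcp_pos: [575.3, -52.1, 126.8]
tool_rot: [3.141, 0.0, -2.135]
ft_force: [0.5, -0.2, -0.3]
gripper_width: 39.9
gripper_force: 0.0
```

Emit:
arm_command:
  plan:
    - [0,0,2,0,4]
    - [0,0,5,0,4]
    - [0,0,8,0,4]
    - [0,0,12,0,4]
    - [-0.6,3,14,-10,4]
    - [-1.2,6,14,-20,4]
    - [-1.8,10,14,-30,3]
    - [-2.4,14,14,-40,2]
    - [-2.4,14,14,-50,1]
    - [-2.4,14,14,-60,0]

```text
time_s: 16.7
tcp_pos: [551.1, 89.0, 268.3]
tool_rot: [3.141, 0.001, 3.097]
ft_force: [-0.1, 0.1, -0.6]
gripper_width: -0.1
gripper_force: 0.0
```

```bash
python3 st.py
python3 - <<'E'
from bench import robot
from h import *
np.set_printoptions(suppress=True,precision=1)
for n in ("side","top"):
    p,d=robot.snapshot(n); np.savez(n+"5.npz",p=p,d=d); _,_,K,V=load(n+"0.npz"); P=cloud(d,K,V)
    cv2.imwrite(f"pics/{n}5.png",cv2.resize(p[110:350,120:400,::-1],None,fx=2.5,fy=2.5))
    r=np.hypot(P[...,0]-555,P[...,1]-57.5)
    m=(d>0)&(r>95)&(r<135)&(P[...,2]>110)&(P[...,2]<170)
    k,l,st,c=cv2.connectedComponentsWithStats(m.astype(np.uint8))
    for i in range(1,k):
        if st[i,4]>10:
            q=P[l==i]; a=(q.min(0)+q.max(0))/2; print(n,st[i],q.mean(0),a,[np.arctan2(t[1]-57.5,t[0]-555)+1.383 for t in (q.mean(0),a)])
E
```

```text
{'time_s': 16.7, 'tcp_pos': [551.14, 89.01, 268.31], 'ft_force': [-0.11, 0.14, -0.65], 'gripper_width': -0.14, 'gripper_force': 0.0, 'joint_positions': [0.46, 0.52, -0.96, 1.72, 0.46, 1.15, 0.9]}
r 31.74460708371715 plate 3.0758178281961195
side [259 187   5  15  70] [570.  -50.6 137.1] [571.4 -52.1 134.2] [np.float64(-0.04941187943894576), np.float64(-0.0393254582197613)]
top [241 205   6   7  35] [572.5 -54.7 149.6] [572.5 -54.6 133.6] [np.float64(-0.033340351353900344), np.float64(-0.03300365082518186)]
```

View pics/side5.png

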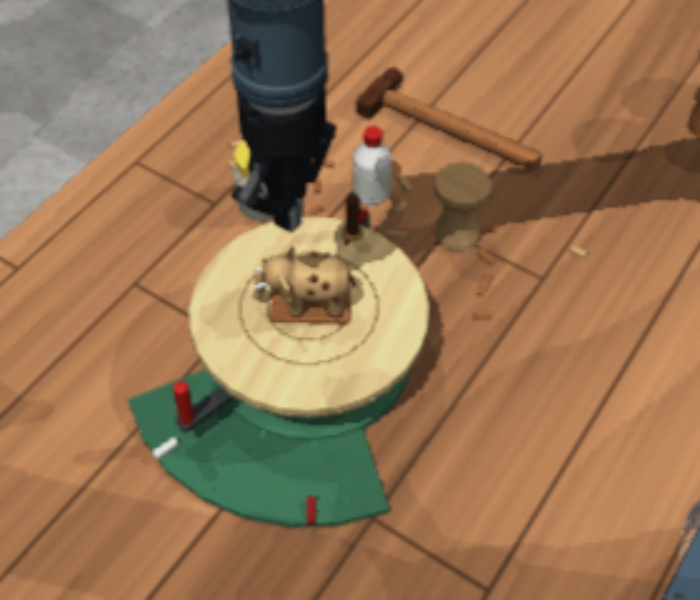

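Handle stands just by the pointer (353,215 in picture; ≈ -0.03 rad), knob at (182,400) still by the white mark. Now the collar.

Emit:
arm_command:
  plan:
    - [0.4,1.4,0,-10,4]
    - [0.9,2.7,0,-20,4]
    - [1.3,4.1,0,-30,4]
    - [1.8,5.5,0,-40,4]
    - [2.2,7.0,0,-50,4]
    - [2.7,8.4,0,-60,4]
    - [3.1,9.8,0,-71,4]
    - [3.6,11.2,-2,-81,4]
    - [4.0,12.4,-4,-91,4]
    - [4.4,13.4,-6,-101,4]

```text
time_s: 18.05
tcp_pos: [595.3, 222.7, 206.9]
tool_rot: [-3.141, -0.001, 1.337]
ft_force: [0.4, -0.7, 0.5]
gripper_width: 40.0
gripper_force: 0.0
```

```bash
python3 st.py
python3 - <<'E'
from bench import robot
from h import *
np.set_printoptions(suppress=True,precision=1)
c=np.array([555,57.5])
for n in ("side","top"):
    p,d=robot.snapshot(n); _,_,K,V=load(n+"0.npz"); P=cloud(d,K,V)
    h=cv2.cvtColor(p,cv2.COLOR_RGB2HSV); r=np.hypot(P[...,0]-555,P[...,1]-57.5)
    m=(d>0)&((h[...,0]<5)|(h[...,0]>174))&(h[...,1]>150)&(h[...,2]>60)&(r>150)&(r<190)&(P[...,1]>150)&(P[...,2]>95)&(P[...,2]<120)
    if m.any(): q=P[m]; a=(q.min(0)+q.max(0))/2; print(n,m.sum(),q.mean(0),a,np.hypot(*(a[:2]-c)),np.arctan2(a[1]-57.5,a[0]-555))
E
```

```text
{'time_s': 18.05, 'tcp_pos': [595.28, 222.66, 206.87], 'ft_force': [0.41, -0.72, 0.45], 'gripper_width': 40.05, 'gripper_force': 0.0, 'joint_positions': [-0.08, 0.6, -0.51, 1.59, 0.33, 1.04, -0.91]}
r 169.99828433605725 plate 2.7145573318962986
side 39 [592.9 226.6 108. ] [594.2 225.4 105.1] 172.38993110729336 1.3414241579141661
top 26 [595.2 222.6 109.9] [594.8 222.8 107.1] 170.03905375946692 1.334429740570356
```

Emit:
arm_command:
  plan:
    - [0,0,-3,0,4]
    - [0,0,-6,0,4]
    - [0,0,-9,0,4]
    - [0,0,-11,0,4]
    - [0,0,-12,0,4]
    - [0,0,-12,0,4]
    - [0,0,-12,0,1.4]
    - [0,0,-12,0,1.4]
    - [0,0,-12,0,1.4]
    - [0,0,-12,0,1.4]
  newtons: 40

```text
time_s: 19.4
tcp_pos: [596.0, 222.0, 88.0]
tool_rot: [3.14, -0.001, 1.338]
ft_force: [-0.4, -0.3, 6.3]
gripper_width: 14.5
gripper_force: 38.9
```

```bash
python3 st.py
python3 - <<'E'
from bench import robot
from rows import *
t=robot.state()["tcp_pos"][:2]-c; b=np.arctan2(t[1],t[0]); D=2.188-b; print(b,D)
d=D*np.array([.04,.12,.24,.38,.52,.66,.8,.92,1,1]); rows(b,d,170); print(np.degrees(d).round())
E
```

```text
{'time_s': 19.4, 'tcp_pos': [596.01, 222.04, 87.98], 'ft_force': [-0.41, -0.29, 6.29], 'gripper_width': 14.5, 'gripper_force': 38.93, 'joint_positions': [-0.12, 0.74, -0.45, 1.65, 0.41, 0.84, -0.98]}
r 169.56903454808534 plate 2.7095558292991875
1.3265558292991873 0.8614441707008129
[-0.6, 0.1, 0.01] [-1.7, 0.3, 0.02] [-3.5, 0.5, 0.04] [-5.5, 0.4, 0.06] [-7.6, 0.2, 0.09] [-9.5, -0.4, 0.11] [-11.4, -1.2, 0.13] [-13.0, -2.0, 0.15] [-13.9, -2.6, 0.16] [-13.9, -2.6, 0.16] 
[ 2.  6. 12. 19. 26. 33. 39. 45. 49. 49.]
```

Emit:
arm_command:
  plan:
    - [-0.6,0.1,0.1,2,1.4]
    - [-1.7,0.3,0.1,6,1.4]
    - [-3.5,0.5,0.1,12,1.4]
    - [-5.5,0.4,0.1,19,1.4]
    - [-7.6,0.2,0.1,26,1.4]
    - [-9.5,-0.4,0.1,33,1.4]
    - [-11.4,-1.2,0.1,39,1.4]
    - [-13.0,-2.0,0.1,45,1.4]
    - [-13.9,-2.6,0.1,49,1.4]
    - [-13.9,-2.6,0.1,49,1.4]

```text
time_s: 20.65
tcp_pos: [456.1, 194.7, 88.0]
tool_rot: [-3.141, 0.001, 2.193]
ft_force: [0.6, -2.2, 2.1]
gripper_width: 14.9
gripper_force: 39.1
```

```bash
python3 st.py
```

```text
{'time_s': 20.65, 'tcp_pos': [456.05, 194.68, 88.0], 'ft_force': [0.56, -2.21, 2.07], 'gripper_width': 14.87, 'gripper_force': 39.08, 'joint_positions': [0.04, 0.62, -0.68, 2.01, 0.59, 0.71, -0.39]}
r 169.1386444376309 plate 3.578676912500634
```

Emit:
arm_command:
  plan:
    - [0,0,0,0,1.4]
    - [0,0,0,0,1.4]
    - [0,0,0,0,4]
    - [0,0,0,0,4]
    - [0,0,0,0,4]
    - [0,0,2,0,4]
    - [0,0,6,0,4]
    - [0,0,11,0,4]
    - [0,0,16,0,4]
    - [0,3,20,0,4]

```text
time_s: 21.9
tcp_pos: [456.8, 224.3, 290.9]
tool_rot: [3.14, 0.002, 2.189]
ft_force: [1.1, -0.2, -0.6]
gripper_width: 40.2
gripper_force: 0.0
```

Emit:
arm_command:
  plan:
    - [0,5,0,0,4]
    - [0,10,0,0,4]
    - [0,15,0,0,4]
    - [0,20,0,0,4]
    - [0,25,0,0,4]
    - [0,25,0,0,4]
    - [0,25,0,0,4]
    - [0,25,0,0,4]
    - [0,25,0,0,4]
    - [0,25,0,0,4]

```text
time_s: 23.15
tcp_pos: [456.7, 475.0, 288.0]
tool_rot: [3.141, 0.0, 2.192]
ft_force: [0.4, -0.1, 0.1]
gripper_width: 40.0
gripper_force: 0.0
```

```bash
python3 st.py
python3 - <<'E'
from bench import robot
from h import *
np.set_printoptions(suppress=True,precision=1)
c=np.array([555,57.5])
for n in ("side","top"):
    p,d=robot.snapshot(n); _,_,K,V=load(n+"0.npz"); P=cloud(d,K,V)
    if n=="top": cv2.imwrite("pics/top6.png",cv2.resize(p[110:350,100:400,::-1],None,fx=2.5,fy=2.5))
    h=cv2.cvtColor(p,cv2.COLOR_RGB2HSV); r=np.hypot(P[...,0]-555,P[...,1]-57.5)
    red=(d>0)&((h[...,0]<5)|(h[...,0]>174))&(h[...,1]>150)&(h[...,2]>60)
    for nm,m in (("knob",red&(r>150)&(r<190)&(P[...,1]>150)&(P[...,2]>95)&(P[...,2]<120)),("mark",red&(P[...,2]<30)&(r<240)&(P[...,1]>100)),("ptr",red&(r>130)&(r<160)&(P[...,1]<0)&(P[...,2]>60)&(P[...,2]<100)),("handle",(d>0)&(r>95)&(r<135)&(P[...,2]>115)&(P[...,2]<165)&(P[...,1]<0))):
        if m.any(): q=P[m]; a=(q.min(0)+q.max(0))/2; print(n,nm,m.sum(),a,[round(float(np.arctan2(x[1]-57.5,x[0]-555)),3) for x in (a,q.mean(0))])
E
```

```text
{'time_s': 23.15, 'tcp_pos': [456.66, 475.01, 288.02], 'ft_force': [0.37, -0.06, 0.1], 'gripper_width': 40.04, 'gripper_force': 0.0, 'joint_positions': [-0.36, 0.64, -0.81, 1.42, 0.47, 1.28, -0.59]}
r 428.9307972389421 plate 3.1851160355364065
side knob 46 [454.3 197.5 104.9] [2.195, 2.192]
side mark 30 [439.8 222.6  13.1] [2.18, 2.183]
side ptr 13 [579.3 -85.9  89.9] [-1.403, -1.402]
side handle 62 [572.2 -52.7 136.8] [-1.416, -1.433]
top knob 27 [455.1 196.9 110.6] [2.193, 2.197]
top mark 13 [436.4 223.6  11.4] [2.191, 2.187]
top ptr 26 [581.6 -84.5  91.2] [-1.386, -1.379]
top handle 34 [572.8 -54.6 140.2] [-1.414, -1.415]
```

View pics/top6.png

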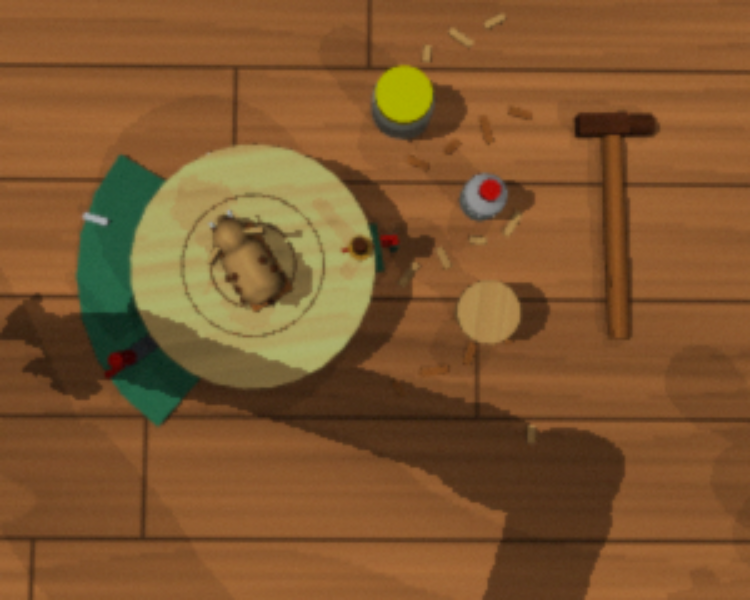

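The picture shows the handle (360,247) at the pointer (388,242) and the knob (118,362) over the red mark, and the jar, bottle, leg and mallet look unmoved. I'm handing it in.

```bash
python3 -c "
from bench import robot
print(robot.finish_job())"
```

```text
the job is handed in; nothing more can be done
None
```

I handed the job in at about 23 s of the 69 s allowed. By my camera measurements the handle rests about 0.03 rad short of the red pointer (allowed 0.09), and the lever is within about 0.01 rad of the red mark (allowed 0.07). The gripper is clear of everything, and the jar, bottle, leg and mallet look unmoved. No pass or fail result came back.

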